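# Turn over the leak-test chamber cover under the guard shelf

### The arm

A 6-joint arm with a two-finger parallel gripper is mounted at the origin on the work surface. World frame = base frame: x ahead of the robot, y to its left, z up, the work surface at z = 0. Lengths are in m, angles in rad, forces in N, time in s.
With the tool pointing down it reaches from about 0.35 to 0.85 m from the base axis. Payload 8.1 kg.
Tool frame: the origin (TCP) lies on the centre line of the jaws, within the pads' length; the fingertips stand 25 mm ahead of it and the grasp point (between the pads) lies 6 mm ahead of it; z points along the fingers, y is the direction in which the jaws open and shut (so a half turn about z gives the same grasp; the last joint's range is limited). The gripper opens to 93 mm and grips with 3 to 60 N. Pads are 15 mm wide; open, the fingers measure 128 mm over their backs; the gripper's body (75 mm by 188 mm) begins 65 mm behind the grasp point.
Start: joints at [-1.299, 0.13, 1.488, -0, 1.523, -0.085], TCP at [0.21, -0.562, 0.244] pointing down, gripper open.
Joint ranges: [-2.96, 2.96], [-0.89, 2.26], [0.02, 2.5], [-1.34, 4.48], [0, 2.73], [-2.66, 2.66]. Speed limits (rad/s): [2.39, 2.39, 2.79, 3.14, 3.14, 3.14].

### API

Orientations are given as a unit quaternion [w, x, y, z].
In Python, from workcell import ctrl gives the robot as it stands.
- The arm moves only by the tool drive_tool, never from a script. Its argument "targets" is a list that holds one entry, the list of rows, each a list of 4 numbers: the shift along the world's x, y, z in m, then the turn about the world's z in rad. In form: [[[dx, dy, dz, twist], ...]]. A call has 1 to 5 rows; each row is the pose to reach, as a shift and turn from the pose commanded when the call began; what a row does not reach only later rows make up. A row lasts 1/8 s, in which the tool goes at most 62.5 mm and 10.7 degrees, less where a joint would pass 70% of its speed; a pose out of reach is approached as far as the arm can. A call with a gripper value outside its range is refused whole. "grip" is the finger opening in m, from 0 to 0.093, set as the call begins (left out, the last holds). The fingers move at their own pace and stop on an object; "squeeze" is the grip in N (left out, the last holds). Time passes only in rows, so rows that repeat a pose let the fingers close. It gives the time, the measured TCP pose, the force and the opening at its end, in the units of the state.
- ctrl.state(): the state, without advancing time (a new reading comes with each control period).
- ctrl.grab_frame(name): name is "side" or "top" or "wrist"; returns the picture (400x640x3 uint8, red, green, blue); there is no depth.
- ctrl.get_calibration(name): a dict with "vertical_fov" (degrees; the focal length in pixels is half the picture's height over the tangent of half this angle, whatever the lens; pixels are square), "cx", "cy" (the principal point, pixels), "T" (4x4, takes a point from camera to world coordinates). Camera axes: x right, y up, looking along -z (the intrinsics and any distortion apply to the point x, -y, -z); pixel columns grow to the right and rows downward; lengths in m; the calibration is good to about 2 mm. A picture is of the moment at which its call begins: read the wrist's pose just before it. get_calibration takes no time and is no camera call; for the wrist camera it gives the pose at the moment of the call.
- ctrl.finish_job(): hands the job in, once; it reports no verdict.
Trained networks look in the newest picture that a camera, given by its name, has taken for a name from the list of things; names that differ only in an ending like _2 or _b are one class to them, and where a whole thing is asked for, a point or a joint stands for the part that bears it (a point fixed in the world has none). Each returns a list of dicts, best first, with "conf" (0 to 1); they miss things now and then, are a little off and sometimes report something else, mostly with a low value. They report only what shows in the picture. A call takes as long as a camera call.
- ctrl.spot_in(camera, query): "at" ([x, y, z] in m, in the coordinates of the camera as it stood for that picture, good to about 4 mm: the middle of the surface that is visible of it).
- ctrl.silhouettes(camera, query): "mask" (400x640 bool, what is visible of it).
The state is a dict: "time_s": time; "qpos": joint angles; "joint_velocities": joint speeds; "joint_efforts": joint torques, N m; "tool_pos": TCP position; "tcp_rot": TCP orientation; "wrist_force": force on the tool from outside, world axes, zero at the start; "torque": the same for the moment, N m; "gripper_width": opening from 0.0 (shut) to 1.0 (fully open).
Only numpy, scipy, OpenCV 4.12 (cv2) and the standard library are available. Lean on these libraries where they do the work, as an engineer would, in place of code of your own. Each camera call takes 0.05 s, during which the arm holds its last target.

### The job

Close the loaded leak-test chamber: take the green handle that sticks out from under the low clear shelf and turn its cover right over, from lying open to lying fully down on its chamber, then let go. Leave the cover with the red handle and the white bottle where they are.

Things in the scene. Friction and masses are not known exactly. Their poses are not given: they have to be found in the camera images.
- cover_green (a joint): Hinge angle (rad) of the green-handled steel cover, 130 x 84 x 8 mm, 0.35 kg. 0: folded open, lying level to the robot's left of its hinge, black seal up (starts at 0 to 0.5). 1.57: on edge. 3.14: turned over, lying on its chamber. Stiff hinge: it stays where it is left; turning takes up to 8 N at the handle. The hinge line is level, 45 mm above the bench, parallel to the handle.
- handle_green (a point): Midpoint of the green handle, a level bar 14 mm thick, 85 mm long, fixed to the cover, pointing to the robot. Axes turn with the cover: x along the handle, away from the robot; y from the hinge line to the handle. The hinge line passes 60 mm away along -y. As the angle grows from 0 to 3.14 the handle swings from the left (height 45 mm) up and over to the right (height 45 mm), radius 60 mm.
- handle_red (a point): Midpoint of the red handle of a second, empty chamber, otherwise alike and also open (angle 0 to 0.5), under the same shelf, its hinge 260 mm to the left or right of the first. To be left alone. Axes as for the green handle.
- shelf: Fixed low shelf, a clear sheet in an aluminium frame: 150 mm deep (x), 640 mm long (y), underside 150 mm above the bench; origin on the bench under its centre, x away from the robot. Both covers swing under it with 15 mm to spare: no gripper fits there. The handles stick out in front: their midpoints lie 80 mm nearer the robot than its front edge, with nothing above them.
- bottle: White plastic bottle, 52 mm in diameter, 130 mm tall, standing on the bench beyond one end of the shelf; origin at the centre of its underside. To be left alone. Unlisted: a white pen cup 135 mm high with its pens beyond the other end, and a flat wrench on the bench about 100 mm nearer the robot than the handles.

How it is judged:
At the end, for the whole second after the job is handed in: The cover with the green handle has been turned over and lies on its chamber within 10 degrees of level (hinge angle above 2.96 rad), at rest; the red handle is within 15 mm and the bottle within 20 mm of where they started (value of joint cover_green above 2.96 rad and velocity of joint cover_green between -0.05 and 0.05 rad/s and distance of handle_red from where it was at the start of the episode below 0.015 m and distance of bottle from where it was at the start of the episode below 0.02 m); the robot touches nothing.
It fails at once if the red-handled cover was moved (15 mm at its handle) (distance of handle_red from where it was at the start of the episode above 0.015 m).
It fails at once if the bottle was shifted by more than 20 mm (distance of bottle from where it was at the start of the episode above 0.02 m).
It also fails if it takes over 42 s, if anything falls off the work surface, if the arm or the gripper's body presses on something with over 40 N, if the wrist force passes 120 N, or if a joint passes its speed limit or range.

## Working session

There is one attempt and no reset: what is moved stays moved. The work goes in short steps, Python scripts to look and compute and a tool call to move; the robot and the scene stay as the last step left them, time stands still between calls to the robot, and variables do not carry over. Pictures are saved under pics/ and viewed, and the job is handed in when it is done.

Besides the shell and the picture viewer there is one more tool, called as name([rows], argument=value, ...), one row to a line, values as JSON. drive_tool: Moves the arm, as the interface text tells. Its arguments: {"type":"object","properties":{"targets":{"type":"array","items":{"type":"array","items":{"type":"array","items":{"type":"number"}}}},"grip":{"type":"number"},"squeeze":{"type":"number"}},"required":["targets"]}

```bash
mkdir -p pics; ls
cat > h.py <<'E'
import numpy as np, cv2
from workcell import ctrl
def save(n,f):
    im=ctrl.grab_frame(n); cv2.imwrite('pics/'+f,im[:,:,::-1]); return im
def w(T,p): return (np.array(T)@np.r_[p,1])[:3]
E
python3 - <<'E'
from h import *
for c in ['top','side','wrist']:
    T=ctrl.get_calibration(c); save(c,c+'0.png'); print(c,{k:np.round(v,3).tolist() if not isinstance(v,str) else v for k,v in T.items()})
    for q in (['handle_green','handle_red','bottle'] if c!='wrist' else []):
        print(c,q,[(round(d['conf'],2),w(T['T'],d['at']).round(3)) for d in ctrl.spot_in(c,q)][:3])
print(ctrl.state())
E
```

```text
pics
top {'vertical_fov': 46.408, 'cx': 325.59, 'cy': 201.924, 'T': [[0.006, 0.999, -0.053, 0.531], [-1.0, 0.006, 0.002, 0.046], [0.002, 0.053, 0.999, 1.294], [0.0, 0.0, 0.0, 1.0]]}
top handle_green [(0.62, array([0.554, 0.156, 0.052]))]
top handle_red [(0.46, array([ 0.524, -0.102,  0.054]))]
top bottle [(0.93, array([0.617, 0.341, 0.085])), (0.73, array([0.553, 0.156, 0.053]))]
side {'vertical_fov': 45.574, 'cx': 323.606, 'cy': 199.506, 'T': [[-0.809, 0.314, -0.497, -0.159], [-0.587, -0.464, 0.663, 1.023], [-0.023, 0.828, 0.56, 0.892], [0.0, 0.0, 0.0, 1.0]]}
side handle_green [(0.61, array([0.658, 0.145, 0.053]))]
side handle_red [(0.67, array([ 0.628, -0.11 ,  0.055]))]
side bottle [(0.94, array([0.604, 0.365, 0.068]))]
wrist {'vertical_fov': 67.097, 'cx': 322.044, 'cy': 199.176, 'T': [[0.35, 0.904, 0.247, 0.277], [-0.937, 0.337, 0.092, -0.537], [0.0, -0.263, 0.965, 0.385], [0.0, 0.0, 0.0, 1.0]]}
{'time_s': 0.45, 'qpos': array([-1.29940947e+00,  1.30442761e-01,  1.48828029e+00, -8.91557608e-07,
        1.52301795e+00, -8.53853109e-02]), 'joint_velocities': array([-4.83387009e-04, -2.13966006e-03, -8.43160236e-04, -8.07718809e-05,
       -1.34497887e-03, -2.86573779e-04]), 'joint_efforts': array([-6.95965573e-04, -5.59061193e+01, -4.91441381e+01,  7.67723867e-02,
        2.52084935e-02, -2.18620914e-05]), 'tool_pos': array([ 0.20956896, -0.56216773,  0.24356552]), 'tcp_rot': array([-7.38079934e-05,  9.84131343e-01,  1.77441522e-01, -7.33126016e-06]), 'wrist_force': array([ 0.19195323, -0.2774114 ,  0.50560331]), 'torque': array([ 0.0540689 , -0.00315913,  0.03353062]), 'gripper_width': 0.9957948396707181}
```

View pics/top0.png

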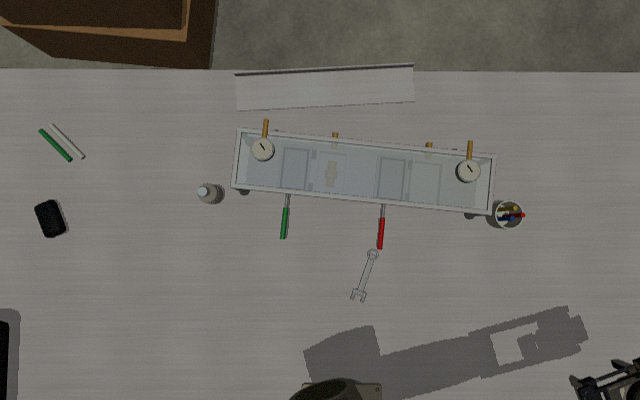

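View pics/side0.png

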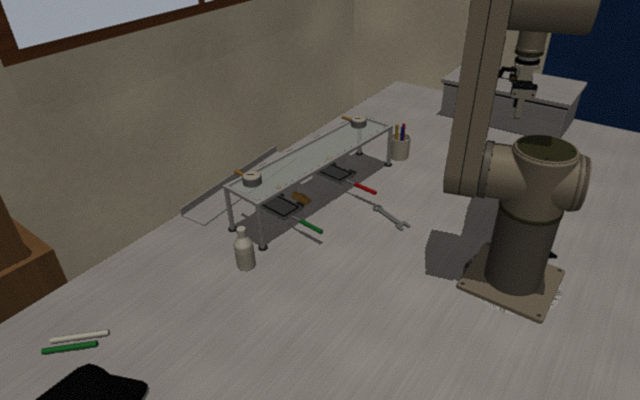

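```bash
cat >> h.py <<'E'
from scipy.optimize import least_squares
def K(c):
    g=ctrl.get_calibration(c); f=200/np.tan(np.radians(g['vertical_fov']/2)); return f,g['cx'],g['cy'],np.array(g['T']),g
def proj(c,P,k=None):
    f,cx,cy,T,_=k or K(c); q=np.linalg.inv(T)@np.r_[P,1]; return np.array([cx+f*q[0]/-q[2],cy-f*q[1]/-q[2]])
def tri(pts):
    ks={c:K(c) for c in pts}
    r=least_squares(lambda P:np.concatenate([proj(c,P,ks[c])-pts[c] for c in pts]),[.55,.1,.05]); return r.x,r.fun
def ends(im,col,box=None):
    i=im.astype(int); ch=1 if col=='g' else 0; o=[k for k in range(3) if k!=ch]
    m=(i[:,:,ch]>1.6*i[:,:,o].max(2))&(i[:,:,ch]>40); 
    if box: z=np.zeros_like(m); z[box[1]:box[3],box[0]:box[2]]=1; m&=z
    n,l,s,c=cv2.connectedComponentsWithStats(m.astype(np.uint8)); k=1+np.argmax(s[1:,4]); 
    y,x=np.where(l==k); p=np.c_[x,y].astype(float); mu=p.mean(0); d=np.linalg.svd(p-mu,full_matrices=False)[2][0]; t=(p-mu)@d
    return mu+d*(t.min()),mu+d*t.max(),mu,len(p)
E
python3 - <<'E'
from h import *
print({k:v for k,v in ctrl.get_calibration('top').items() if k!='T'})
t=cv2.imread('pics/top0.png')[:,:,::-1]; s=cv2.imread('pics/side0.png')[:,:,::-1]
for col,bt,bs in (('g',(260,190,310,260),(270,190,340,250)),('r',(360,190,400,260),(330,160,390,210))):
    a=ends(t,col,bt); b=ends(s,col,bs); print(col,[np.round(x,1) for x in a],[np.round(x,1) for x in b])
    a2=sorted(a[:2],key=lambda p:p[1]); b2=sorted(b[:2],key=lambda p:p[1])
    for i in (0,1): 
        P,r=tri({'top':a2[i],'side':b2[i]}); print(P.round(4),r.round(1))
    P,r=tri({'top':a[2],'side':b[2]}); print('mid',P.round(4),r.round(1))
a=cv2.resize(t[130:250,225:505],None,fx=2.8,fy=2.8,interpolation=2)[:,:,::-1]
b=cv2.resize(s[110:280,200:420],None,fx=3,fy=3,interpolation=2)[:,:,::-1]
cv2.imwrite('pics/ta.png',a);cv2.imwrite('pics/sa.png',b)
for n in('shelf',):
  for c in('top','side'):print(c,[(round(d['conf'],2),w(K(c)[3],d['at']).round(3)) for d in ctrl.spot_in(c,n)][:3])
E
```

```text
{'vertical_fov': 46.40817060593883, 'cx': 325.5901761030794, 'cy': 201.92448029634895}
g [array([285.4, 207.8]), array([282. , 238.2]), array([283.7, 222.9]), np.int64(146)] [array([300.1, 219.9]), array([321.2, 231.6]), array([310.6, 225.7]), np.int64(82)]
[0.5817 0.1522 0.0489] [-0.3 -0.5  0.6  0. ]
[0.4997 0.1599 0.0461] [-0.1 -0.1  0.2  0. ]
mid [0.5408 0.1559 0.0471] [-0.1 -0.2  0.3  0. ]
r [array([382.2, 217.1]), array([379. , 248.8]), array([380.6, 233. ]), np.int64(161)] [array([353.9, 183.1]), array([375.7, 192.7]), array([364.7, 187.8]), np.int64(92)]
[ 0.5582 -0.1062  0.0519] [-0.3 -0.4  0.6 -0. ]
[ 0.4728 -0.0986  0.0494] [ 0.  0. -0.  0.]
mid [ 0.5154 -0.1023  0.0507] [-0.1 -0.2  0.3 -0. ]
top [(0.75, array([ 0.664, -0.048,  0.16 ]))]
side [(0.85, array([0.663, 0.031, 0.157]))]
```

View pics/ta.png

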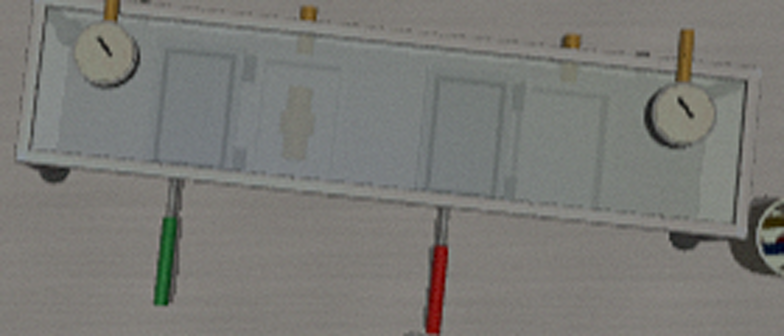

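View pics/sa.png

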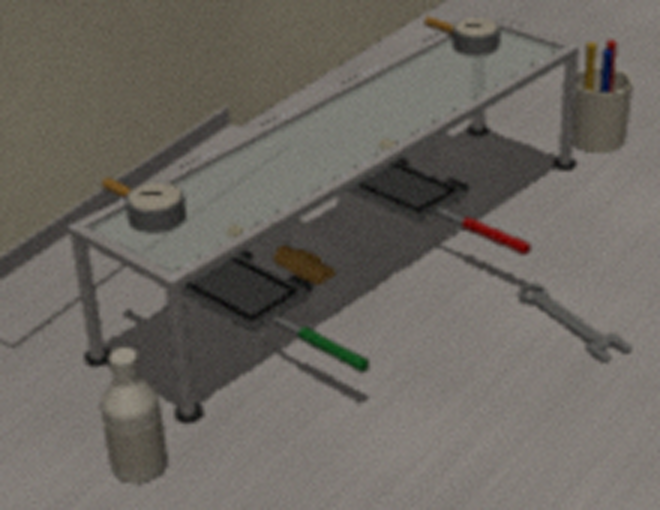

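The pictures show the green handle at about (284, 223) in top and (311, 226) in side. It triangulates to (0.541, 0.156, 0.047) with yaw about -5.4°. That puts the cover near angle 0, the hinge on its right at y≈0.096, and the end point near (0.53, 0.037, 0.045). The red handle is at (0.515, -0.102).

drive_tool([
  [[0.025,0.05,0,-0.08],[0.05,0.1,0,-0.16],[0.075,0.15,0,-0.24],[0.1,0.2,0,-0.32],[0.12,0.25,0,-0.4]],
], grip=0.06, squeeze=25)

```text
time_s: 1.18
tool_pos: [0.3302, -0.3106, 0.2439]
tcp_rot: [0.0, 1.0, -0.023, 0.0]
wrist_force: [-0.0, 0.2, 0.2]
gripper_width: 0.646
```

drive_tool([
  [[0.02,0.05,0,-0.05],[0.04,0.1,0,-0.05],[0.06,0.15,0,-0.05],[0.08,0.2,0,-0.05],[0.1,0.25,0,-0.05]],
])

```text
time_s: 1.8
tool_pos: [0.4301, -0.0605, 0.244]
tcp_rot: [0.0, 0.999, -0.047, 0.001]
wrist_force: [0.8, -0.3, 0.5]
gripper_width: 0.644
```

drive_tool([
  [[0.01,0.05,0,0],[0.02,0.1,-0.01,0],[0.03,0.15,-0.03,0],[0.04,0.21,-0.05,0],[0.04,0.217,-0.06,0]],
])

```text
time_s: 2.42
tool_pos: [0.469, 0.1579, 0.1825]
tcp_rot: [-0.0, 0.999, -0.045, -0.001]
wrist_force: [0.9, -0.3, -0.5]
gripper_width: 0.648
```

Run:
```python
from h import *
s=ctrl.state(); k=K('wrist'); im=save('wrist','w1.png'); print(s['tool_pos'],s['tcp_rot'].round(3))
f,cx,cy,T,_=k
a=ends(im,'g'); print([np.round(x,1) for x in a])
for p in a[:3]:
    d=T[:3,:3]@np.array([(p[0]-cx)/f,-(p[1]-cy)/f,-1]); 
    for z in(.042,.047,.052): print(z,(T[:3,3]+d*(z-T[2,3])/d[2]).round(4))
```

```text
[0.46896118 0.15787873 0.18246574] [-0.     0.999 -0.045 -0.001]
[array([316.1,  66. ]), array([315.4, 164. ]), array([315.8, 114.2]), np.int64(1413)]
0.042 [0.5836 0.1525 0.042 ]
0.047 [0.5829 0.1524 0.047 ]
0.052 [0.5821 0.1524 0.052 ]
0.042 [0.499  0.1611 0.042 ]
0.047 [0.4998 0.1609 0.047 ]
0.052 [0.5005 0.1607 0.052 ]
0.042 [0.5437 0.1565 0.042 ]
0.047 [0.5437 0.1564 0.047 ]
0.052 [0.5437 0.1563 0.052 ]
```

View pics/w1.png

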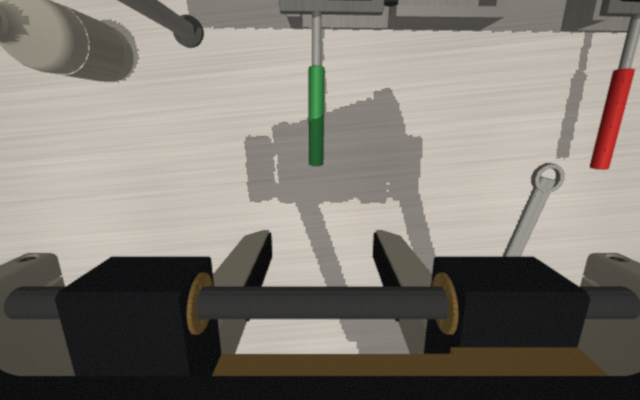

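The wrist picture shows the round green handle at columns 315–316, rows 66–164. It agrees with the triangulation to 1–3 mm, so I'll descend 20 mm nearer the robot than its midpoint.

drive_tool([
  [[0.03,0.001,-0.02,0],[0.053,0.001,-0.05,0],[0.053,0.001,-0.09,0],[0.053,0.001,-0.12,0],[0.053,0.001,-0.132,0]],
])

```text
time_s: 3.1
tool_pos: [0.5216, 0.1541, 0.0501]
tcp_rot: [0.001, 0.999, -0.047, -0.001]
wrist_force: [0.2, 0.0, 0.1]
gripper_width: 0.648
```

drive_tool([
  [[0,0,0,0],[0,0,0,0],[0,0,0,0],[0,0,0,0],[0,0,0,0]],
], grip=0.0, squeeze=25)

```text
time_s: 3.72
tool_pos: [0.5231, 0.1578, 0.0523]
tcp_rot: [-0.002, 0.999, -0.047, 0.001]
wrist_force: [2.0, 23.0, -3.6]
gripper_width: 0.161
```

Run:
```python
from h import *
save('wrist','w2.png'); s=ctrl.state(); print(s['tool_pos'],s['wrist_force'],s['torque'],s['gripper_width']*93)
save('side','s2.png')
```

```text
[0.52319101 0.15861881 0.05228786] [ 1.55731674 11.53434517 -2.65548908] [ 1.89505532 -0.23830263 -0.01206824] 13.023498074480347
```

View pics/w2.png

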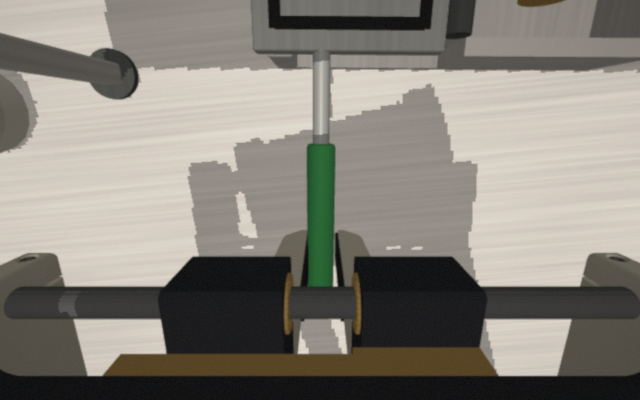

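The jaws are on the handle (13 mm opening, handle centred between them at column 320). I'll start the arc.

drive_tool([
  [[0,-0.001,0.009,0],[0,-0.003,0.018,0],[-0.001,-0.006,0.026,0],[-0.001,-0.0105,0.034,0],[-0.0015,-0.016,0.041,0]],
])

```text
time_s: 4.45
tool_pos: [0.5219, 0.1446, 0.0945]
tcp_rot: [-0.004, 0.999, -0.046, 0.001]
wrist_force: [-1.8, 22.5, 6.2]
gripper_width: 0.14
```

Run:
```python
from h import *
save('wrist','w3.png'); s=ctrl.state(); print(s['tool_pos'],s['wrist_force'],s['torque'],s['gripper_width']*93)
b=ends(save('side','s3.png'),'g',(250,150,360,260)); a=ends(save('top','t3.png'),'g',(250,180,330,270)); print(a,b)
```

```text
[0.52181319 0.14403962 0.09532327] [-4.35859558 20.48550762  7.87753849] [3.72718827 0.67615354 0.03207838] 13.527940575519557Traceback (most recent call last):
  File "<stdin>", line 3, in <module>
  File "h.py", line 18, in ends
    n,l,s,c=cv2.connectedComponentsWithStats(m.astype(np.uint8)); k=1+np.argmax(s[1:,4]);
                                                                      ~~~~~~~~~^^^^^^^^^
    return _wrapfunc(a, 'argmax', axis=axis, out=out, **kwds)
    return bound(*args, **kwds)
ValueError: attempt to get argmax of an empty sequence
```

View pics/w3.png

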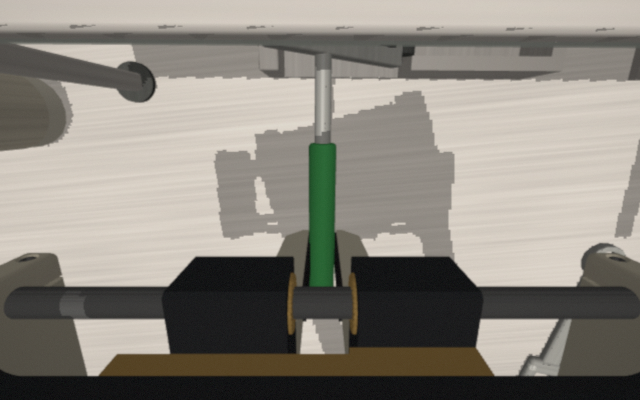

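View pics/s3.png

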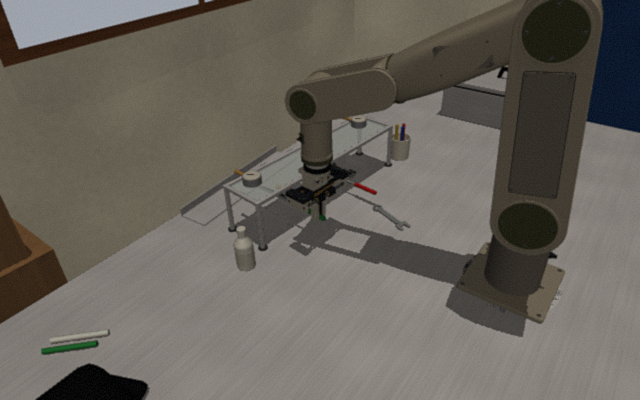

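The cover is rising with the handle. The 20 N outward pull means my arc is a couple of mm too tight, so I'll widen it slightly.

drive_tool([
  [[0,-0.001,0.006,0],[-0.001,-0.0085,0.011,0],[-0.0015,-0.0165,0.015,0],[-0.0025,-0.0255,0.018,0],[-0.003,-0.0345,0.019,0]],
])

```text
time_s: 5.22
tool_pos: [0.5193, 0.1092, 0.1157]
tcp_rot: [-0.003, 0.999, -0.046, 0.002]
wrist_force: [-11.1, 13.8, 23.7]
gripper_width: 0.146
```

Run:
```python
from h import *
save('wrist','w4.png'); s=ctrl.state(); print(s['tool_pos'],s['wrist_force'],s['torque'],s['gripper_width']*93)
```

```text
[0.51908832 0.10762032 0.11558566] [-11.33377065   8.64181121  25.31010846] [ 1.77077563  2.04772072 -0.10986927] 13.167352123653664
```

View pics/w4.png

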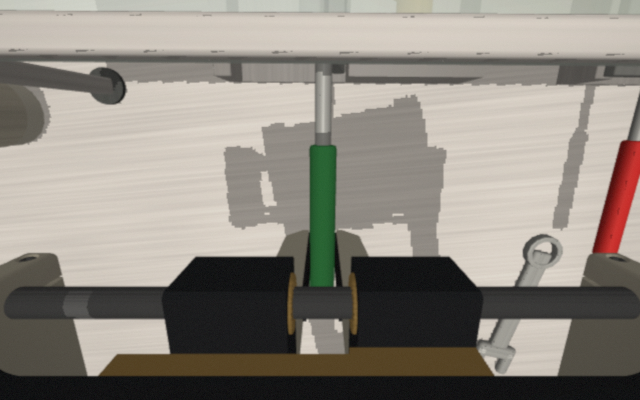

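The cover is near on edge and the forces show the arc centre is about 4–5 mm higher than I assumed. I'll correct for that and go over.

drive_tool([
  [[-0.002,-0.012,0.004,0],[-0.003,-0.024,0.0015,0],[-0.0045,-0.035,-0.004,0],[-0.0055,-0.045,-0.011,0],[-0.006,-0.053,-0.02,0]],
])

```text
time_s: 5.9
tool_pos: [0.5131, 0.0528, 0.0929]
tcp_rot: [-0.001, 0.999, -0.047, 0.001]
wrist_force: [0.1, 7.0, 4.4]
gripper_width: 0.143
```

Run:
```python
from h import *
save('wrist','w5.png'); s=ctrl.state(); print(s['tool_pos'],s['wrist_force'],s['torque'],s['gripper_width']*93)
```

```text
[0.51284806 0.05189353 0.0916024 ] [2.56436562 1.03753912 1.4132818 ] [ 0.37332354 -0.57908309 -0.0360088 ] 12.968799957017918
```

View pics/w5.png

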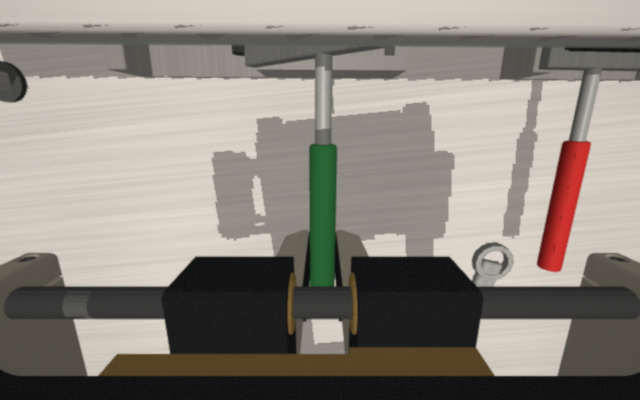

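drive_tool([
  [[-0.0005,-0.005,-0.0075,0],[-0.001,-0.0085,-0.016,0],[-0.001,-0.011,-0.0245,0],[-0.001,-0.012,-0.0325,0],[-0.001,-0.012,-0.037,0]],
])

```text
time_s: 6.58
tool_pos: [0.5116, 0.0397, 0.055]
tcp_rot: [0.001, 0.999, -0.047, 0.0]
wrist_force: [-0.1, -5.0, 4.8]
gripper_width: 0.146
```

Run:
```python
from h import *
save('wrist','w6.png'); s=ctrl.state(); print(s['tool_pos'],s['wrist_force'],s['torque'],s['gripper_width']*93)
```

```text
[0.51154101 0.03966228 0.05449021] [ 2.65084028 -3.95226216  0.73839346] [-0.60967687 -0.38838855 -0.05806528] 13.268115143714997
```

View pics/w6.png

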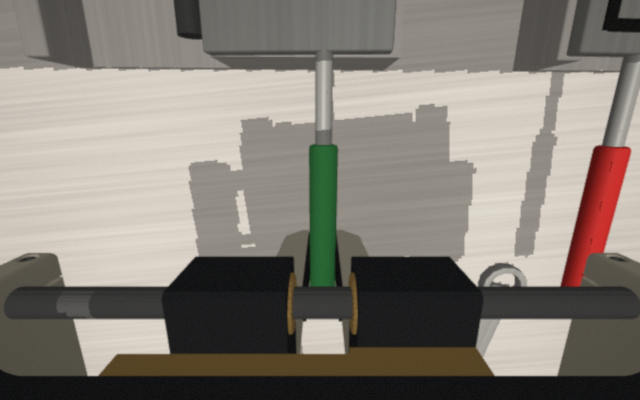

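The cover looks almost level in the picture. There's no firm contact force yet, so I'll press it down until it seats.

drive_tool([
  [[0,0,-0.0015,0],[0,0,-0.003,0],[0,0,-0.004,0],[0,0,-0.004,0]],
])

```text
time_s: 7.12
tool_pos: [0.5116, 0.0396, 0.051]
tcp_rot: [0.001, 0.999, -0.047, 0.0]
wrist_force: [0.6, -4.9, 2.2]
gripper_width: 0.145
```

drive_tool([
  [[0,0,-0.0015,0],[0,0,-0.003,0],[0,0,-0.0045,0],[0,0,-0.0045,0]],
])

```text
time_s: 7.62
tool_pos: [0.5123, 0.0395, 0.0492]
tcp_rot: [0.001, 0.999, -0.046, 0.001]
wrist_force: [-11.3, -5.8, 28.1]
gripper_width: 0.14
```

Firm stop at 28 N, so the cover is seated. I'll ease off, open and look.

drive_tool([
  [[0,0,0.002,0],[0,0,0.002,0],[0,0,0.002,0],[0,0,0.002,0]],
], grip=0.05)

```text
time_s: 8.12
tool_pos: [0.5106, 0.0404, 0.0476]
tcp_rot: [-0.0, 0.999, -0.046, -0.001]
wrist_force: [0.2, 0.0, -0.2]
gripper_width: 0.51
```

drive_tool([
  [[0,0,0.02,0],[0,0,0.05,0],[0,0,0.09,0],[-0.03,0,0.13,0],[-0.06,0,0.16,0]],
])

```text
time_s: 8.75
tool_pos: [0.4507, 0.0403, 0.2097]
tcp_rot: [-0.0, 0.999, -0.047, 0.001]
wrist_force: [0.3, -0.0, -0.1]
gripper_width: 0.539
```

Run:
```python
from h import *
im=save('wrist','w7.png'); s=ctrl.state(); print(s['tool_pos'],s['wrist_force'],s['gripper_width']*93)
```

```text
[0.44977439 0.04051612 0.21354776] [3.66072719 0.91527523 2.86299465] 50.002856995243
```

View pics/w7.png

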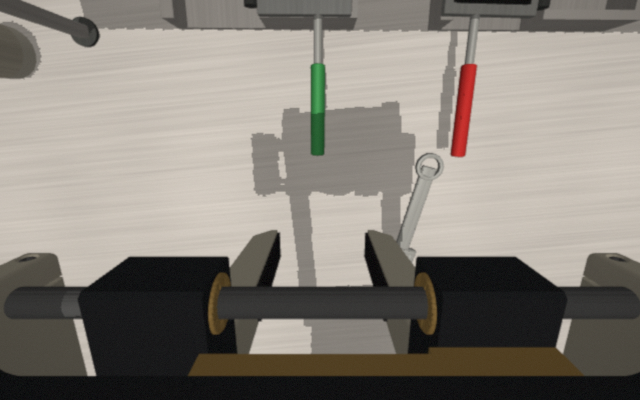

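The picture shows the gripper open and clear, with the green handle at (318, 110) and red at (463, 110). I'll back the arm off so the fixed cameras can check the cover angle.

drive_tool([
  [[-0.02,-0.04,0.02,0],[-0.04,-0.09,0.03,0],[-0.06,-0.14,0.03,0],[-0.08,-0.19,0.03,0],[-0.09,-0.24,0.03,0]],
])

```text
time_s: 9.43
tool_pos: [0.3601, -0.2011, 0.2382]
tcp_rot: [0.0, 0.999, -0.047, 0.0]
wrist_force: [0.3, 0.5, -0.0]
gripper_width: 0.539
```

drive_tool([
  [[-0.01,-0.05,0,0],[-0.02,-0.1,0,0],[-0.04,-0.15,0,0],[-0.04,-0.15,0,0]],
])

```text
time_s: 9.93
tool_pos: [0.3193, -0.3523, 0.2375]
tcp_rot: [-0.0, 0.999, -0.049, -0.001]
wrist_force: [-0.8, 0.3, 0.4]
gripper_width: 0.542
```

Run:
```python
from h import *
t=save('top','t8.png'); s=save('side','s8.png')
for col,bt,bs in (('g',(290,190,360,260),(270,180,360,250)),('r',(360,190,400,260),(340,160,390,210))):
    try:
        a=ends(t,col,bt); b=ends(s,col,bs)
        print(col,[np.round(x,1) for x in a],[np.round(x,1) for x in b],[x.round(4) for x in tri({'top':a[2],'side':b[2]})])
        a2=sorted(a[:2],key=lambda p:p[1]); b2=sorted(b[:2],key=lambda p:p[1])
        for i in(0,1): print(tri({'top':a2[i],'side':b2[i]})[0].round(4))
    except Exception as e: print(col,e)
for c in('top','side'):print(c,[(round(d['conf'],2),w(K(c)[3],d['at']).round(3)) for d in ctrl.spot_in(c,'bottle')][:2])
cv2.imwrite('pics/s8c.png',cv2.resize(s[110:280,200:420],None,fx=3,fy=3,interpolation=2)[:,:,::-1])
cv2.imwrite('pics/t8c.png',cv2.resize(t[130:250,185:505],None,fx=2.5,fy=2.5,interpolation=2)[:,:,::-1])
```

```text
g [array([330.1, 212.8]), array([326.8, 243. ]), array([328.4, 227.8]), np.int64(141)] [array([326.2, 202.6]), array([347.6, 212.9]), array([336.7, 207.6]), np.int64(73)] [array([0.529 , 0.0369, 0.0475]), array([-0.3037, -0.4365,  0.6151, -0.009 ])]
[0.5698 0.0332 0.0484]
[0.4878 0.0405 0.0464]
r [array([382.2, 217.1]), array([378.9, 248.8]), array([380.6, 233.1]), np.int64(162)] [array([354. , 183.1]), array([375.7, 192.7]), array([364.7, 187.9]), np.int64(91)] [array([ 0.5152, -0.1023,  0.0508]), array([-0.1371, -0.2064,  0.3042, -0.0184])]
[ 0.5582 -0.1062  0.0521]
[ 0.4728 -0.0985  0.0494]
top [(0.56, array([0.616, 0.342, 0.085]))]
side [(0.75, array([0.608, 0.368, 0.07 ]))]
```

View pics/s8c.png

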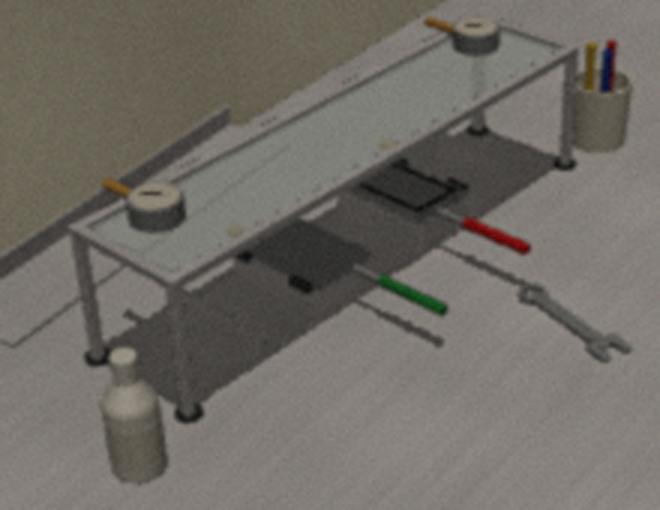

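View pics/t8c.png

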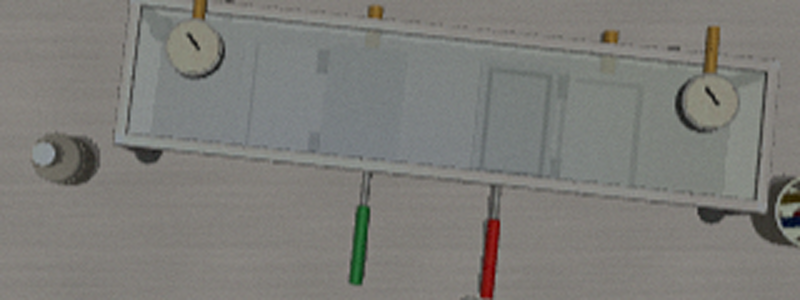

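```bash
python3 -c "
from workcell import ctrl
print(ctrl.finish_job())"
```

```text
the job is handed in; nothing more can be done
None
```

The green-handled cover is turned right over and lies on its chamber. I pressed it down until it met a firm stop at 28 N, then let go and backed the arm well clear. I handed the job in at about 10 s.

**Last checks:**
- **Green cover:** its handle is at (0.529, 0.037, 0.048). That is 0.12 m from where it started (the full swing) and within 1 mm of its starting height. The side picture shows the cover lying level.
- **Red handle:** it measures the same as at the start, to within 1 mm.
- **Bottle:** its detections agree with the first ones to about 5 mm, which is within the detector's noise.
- **Forces:** sideways and upward pull on the handle reached about 25 N mid-swing, because my first arc was a few millimetres off. I corrected it during the swing; the highest wrist reading I saw was about 30 N, against the 120 N limit.

No check failed. The two cameras still disagree by up to 2–3 cm on the bottle's position, as they did at the start.

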